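Unstack the forming blocks and put each in its own holder

ROBOT

A 6-joint arm with a two-finger parallel gripper is mounted at the origin on a cart in front of the work surface, level with it; the furniture and walls round the work are solid. World frame = base frame: x ahead of the robot, y to its left, z up, the work surface at z = 0. Lengths are in m, angles in degrees, forces in N, time in s.
With the tool pointing down it reaches from about 0.25 to 0.725 m from the base axis. Payload 9.7 kg.
Tool frame: the origin (TCP) lies at the very end of the fingers, on their centre line; the grasp point (between the pads) lies grasp_offset behind it (grasp_offset is the distance from the TCP to the grasp point, in m); z points along the fingers, y is the line along which they close (so a half turn about z gives the same grasp; the last joint's range is limited). The gripper opens to 85 mm and grips with 20 to 120 N. Pads are 22 mm wide; open, the fingers measure 114 mm over their backs; the gripper's body (76 mm by 85 mm) begins 54 mm behind the grasp point. The pads swing forward as they close: fully open they stand 13 mm farther back than shut.
Start: joints at [72.307, 4.979, 10.078, 95.1, 0, 90], TCP at [0.167, 0.524, 0.231] pointing down, gripper open.
Joint ranges: [-179.16, 179.16], [-48.56, 103.87], [-65.8, 70.77], [-126.05, 130.52], [-82.76, 87.17], [-180, 180]. Speed limits (degrees/s): [127.2, 127.2, 147.25, 180, 180, 180].

INTERFACE

Orientations are given as [roll, pitch, yaw] about the fixed x, y, z axes, in that order (R = Rz(yaw) Ry(pitch) Rx(roll)).
In Python, from workcell import get_obs, camera, calibration, job_done, recognise, cut_out, mark_of, grasp_offset gives the robot as it stands.
- The arm moves only by the tool servo_tool, never from a script. Its argument "moves" is a list of rows, each a list of 3 entries, a list of its own where there are three numbers: the turn, a rotation vector about the tool's x, y, z in degrees, then the shift along the tool's x, y, z in m, then the opening in per cent of the stroke, from 0 (shut) to 100 (fully open). In form: [[[ax, ay, az], [x, y, z], claw], ...]. A call has 1 to 12 rows; each row shifts and turns the commanded pose from where the row before left it, along the tool's axes as they then stand; what a row does not reach is not made up. A row lasts 1/10 s, in which the tool goes at most 50 mm and 8.59 degrees, less where a joint would pass 70% of its speed; a pose out of reach is approached as far as the arm can. A call is refused whole if a number of a shift passes 0.05 or a number of a turn 8.59, either way. A call with a gripper value outside its range is refused whole. The fingers move at their own pace and stop on an object; "force" is the grip in N (left out, the last holds). Time passes only in rows, so rows that do not move let the fingers close. It gives the time, the measured TCP pose, the force, the opening and the grip force at its end, in the units of the state.
- get_obs(): the state, without advancing time (a new reading comes with each control period).
- camera(name): name is "scene" or "side" or "wrist"; returns (picture, depth): 420x560x3 uint8, red, green, blue; 420x560 float32, m along the optical axis (not along the pixel's ray), 0 where there is no reading.
- calibration(name): a dict with "camera_matrix" (3x3 intrinsics, pixels), "R" (3x3) and "t" (3): a world point X has camera coordinates R X + t. Camera axes: x right, y down, z forward; pixel columns grow to the right and rows downward; lengths in m; the calibration is good to about 2 mm. A picture is of the moment at which its call begins: read the wrist's pose just before it. calibration takes no time and is no camera call; for the wrist camera it gives the pose at the moment of the call.
- job_done(): hands the job in; it is judged then, once.
Trained networks look in the newest picture that a camera, given by its name, has taken for a name from the list of things; names that differ only in an ending like _2 or _b are one class to them, and where a whole thing is asked for, a point or a joint stands for the part that bears it (a point fixed in the world has none). Each returns a list of dicts, best first, with "score" (0 to 1); they miss things now and then, are a little off and sometimes report something else, mostly with a low value. They report only what shows in the picture. A call takes as long as a camera call.
- recognise(name, camera): "xyz" ([x, y, z] in m, in the coordinates of the camera as it stood for that picture, good to about 4 mm: the middle of the surface that is visible of it).
- cut_out(name, camera): "mask" (420x560 bool, what is visible of it).
- mark_of(name, camera): "xyz" ([x, y, z] in m, in the coordinates of the camera as it stood for that picture, good to about 4 mm: a listed point, or the origin of a listed thing).
The state is a dict: "time": time; "q": joint angles; "qd": joint speeds; "joint_efforts": joint torques, N m; "ee_pos": TCP position; "tcp_rot": TCP orientation; "wrist_force": force on the tool from outside, world axes, zero at the start; "torque": the same for the moment, N m; "opening": finger opening in m; "grasp_force": force on a finger pad.
Only numpy, scipy, OpenCV 4.12 (cv2) and the standard library are available. Lean on these libraries where they do the work, as an engineer would, in place of code of your own. Each camera call takes 0.05 s, during which the arm holds its last target. There are 200 camera calls.

TASK

Clear up after a forming job: take the stack on the wooden block apart and put each thing away lying or standing as it does now: the punch lengthwise in the middle of the cork pad, the doming cube flat in the square tray, the grooved swage block flat in the long tray. The little anvil has been left in the square tray; stand it in the round tray instead. Leave the wooden block where it is.

Things in the scene. Friction and masses are not known exactly. Their poses are not given: they have to be found in the camera images.
- wood_block: Red-brown hardwood block, 71 x 105 x 63 mm (x, y, z), loose (about 0.8 kg), base of the stack; it stays. Origin at the centre of its underside; z up.
- swage_block: Grey steel block with half-round grooves, 42 x 86 x 42 mm (x, y, z), about 0.6 kg, lying on the wooden block, long side (y) roughly along the wooden block's. Its ends show from under the doming cube. Origin at the centre of its underside; z up.
- doming_block: Grey steel cube with round cups in its faces, 56 mm a side, about 0.6 kg, on top of the swage block. Origin at the centre of its underside; x and y square to its sides, z up.
- doming_punch: Small steel punch lying flat on the doming cube, 12 x 61 x 12 mm (x, y, z), about 60 g: a square shank (y from -16 to 30 mm) to be gripped across its 12 mm, and a pale round ball head at the -y end. Origin at the middle of its length on its underside; y along it, z up.
- stake_anvil: Small grey steel two-horned anvil (another, at the far back, is not meant), 70 mm tall, about 0.5 kg: round foot 62 mm across, narrowing stem, and on top (54 to 70 mm above its underside) a bar with two horns, 16 mm wide in x and 86 mm long in y, centred over the foot. It can be gripped across the bar. It starts in the square tray. Origin at the centre of its underside; z up.
- square_tray: Square wooden tray with dark lining, fixed to the bench: inside 72 x 72 mm, walls 5 mm thick, floor 5 mm and rim 10 mm above the bench. Home of the doming cube. Origin at the centre of its underside; x and y square to its walls.
- long_tray: Oblong wooden tray with dark lining, fixed: inside 60 (x) by 104 (y) mm, walls 5 mm thick, floor 5 mm and rim 10 mm above the bench. Home of the swage block, long side along the tray's y. Origin at the centre of its underside.
- round_tray: Round wooden tray with dark lining, fixed: inside 80 mm across, outside 90 mm, floor 5 mm and rim 10 mm above the bench. Home of the anvil. Origin at the centre of its underside.
- cork_pad: Flat oblong cork pad without a rim, fixed, 50 (x) by 86 (y) mm, 6 mm thick. Home of the punch, lying along the pad's y, either way round. Origin at the centre of its underside.

How it is judged:
By the outcome, as a careful person would: the job done as asked, in the order asked, and still so for the second after the job is handed in, with the robot touching nothing.
It also fails if it takes over 112 s, if anything falls off the work surface, if the arm or the gripper's body presses on something with over 40 N, if the wrist force passes 120 N, or if a joint passes its speed limit or range.

## Working session

There is one attempt and no reset: what is moved stays moved. The work goes in short steps, Python scripts to look and compute and a tool call to move; the robot and the scene stay as the last step left them, time stands still between calls to the robot, and variables do not carry over. Pictures are saved under pics/ and viewed, at most 18 in all, crops included, and the job is handed in when it is done.

Besides the shell and the picture viewer there is one more tool, called after "Request:" as name([rows], argument=value, ...), one row to a line, values as JSON. servo_tool: Moves the arm, as the interface text tells. Its arguments: {"type":"object","properties":{"moves":{"type":"array"},"force":{"type":"number"}},"required":["moves"]}

```bash
mkdir -p pics; ls; cat > h.py <<'E'
import numpy as np, cv2
from workcell import *
from scipy.spatial.transform import Rotation as Ro
def shot(c):
    o=get_obs(); k=calibration(c); p,d=camera(c); return p,d,k
def w(k,x): return np.array(k["R"]).T@(np.array(x)-np.array(k["t"]))
def cloud(d,k):
    K=np.array(k["camera_matrix"]); v,u=np.indices(d.shape)
    X=np.stack([(u-K[0,2])/K[0,0]*d,(v-K[1,2])/K[1,1]*d,d],-1)
    P=(X-np.array(k["t"]))@np.array(k["R"]); P[d==0]=np.nan; return P
E
python3 - <<'E'
from h import *
o=get_obs(); print({k:np.round(v,3).tolist() for k,v in o.items()},grasp_offset)
for c in("scene","side"):
    p,d,k=shot(c); cv2.imwrite(f"pics/{c}0.png",p[:,:,::-1])
    for n in "wood_block swage_block doming_block doming_punch stake_anvil square_tray long_tray round_tray cork_pad".split():
        print(c,n,[(np.round(w(k,r["xyz"]),3).tolist(),round(r["score"],2)) for r in mark_of(n,c)[:3]])
E
```

```text
pics
{'time': 0.0, 'q': [72.306, 5.011, 10.032, 95.1, 0.002, 89.999], 'qd': [-0.161, -0.146, 0.009, 0.025, -0.043, 0.075], 'joint_efforts': [-0.0, -52.039, 46.481, 0.016, -0.0, -0.0], 'ee_pos': [0.167, 0.524, 0.231], 'tcp_rot': [-179.921, -0.002, 162.307], 'wrist_force': [-0.147, 0.017, 0.025], 'torque': [0.037, 0.005, 0.046], 'grasp_force': 0.0, 'opening': 0.085} 0.0187
scene wood_block [([0.591, 0.364, 0.001], 0.86), ([0.44, 0.268, 0.007], 0.64)]
scene swage_block [([0.591, 0.364, 0.065], 0.83), ([0.593, 0.226, -0.002], 0.43)]
scene doming_block [([0.588, 0.367, 0.105], 0.93)]
scene doming_punch [([0.59, 0.365, 0.158], 0.5)]
scene stake_anvil [([0.592, 0.367, 0.158], 0.75), ([0.442, 0.268, 0.007], 0.6)]
scene square_tray [([0.435, 0.266, 0.001], 0.85)]
scene long_tray [([0.442, -0.052, -0.001], 0.71)]
scene round_tray [([0.457, 0.108, -0.0], 0.63)]
scene cork_pad [([0.592, 0.226, -0.002], 0.63)]
side wood_block [([0.593, 0.368, 0.001], 0.9), ([0.436, 0.265, 0.0], 0.74)]
side swage_block [([0.59, 0.361, 0.058], 0.64)]
side doming_block [([0.589, 0.369, 0.107], 0.98)]
side doming_punch [([0.593, 0.366, 0.168], 0.43)]
side stake_anvil []
side square_tray [([0.442, 0.266, -0.001], 0.81)]
side long_tray [([0.437, -0.053, 0.002], 0.96)]
side round_tray [([0.454, 0.107, -0.004], 0.77)]
side cork_pad [([0.591, 0.228, -0.005], 0.77)]
```

View pics/scene0.png

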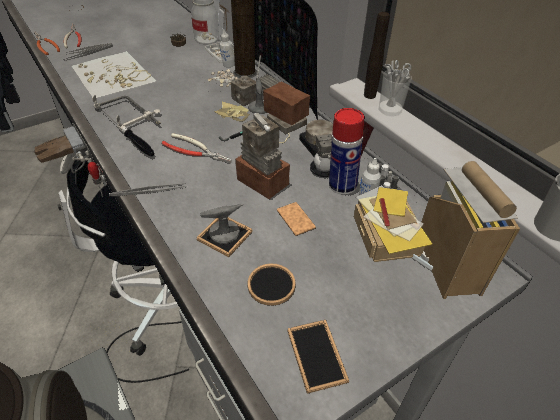

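View pics/side0.png

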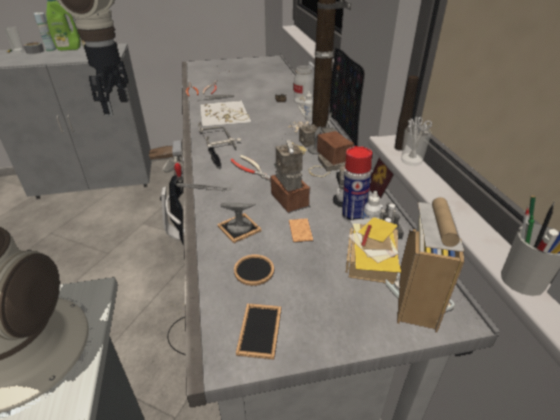

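The scene picture shows the stack at about (262,155), the anvil in the square tray at (225,228), the cork pad at (296,218), the round tray at (271,284) and the long tray at (318,355). The side view agrees, and the way is clear.

```bash
cat >> h.py <<'E'
def rect(n,c,d,k,zr=None,i=0,zmin=None,pct=None):
    """footprint rectangle of a thing: mask pixels on the plane z=zr (or measured cloud above zmin)"""
    r=cut_out(n,c)
    if not r: return None
    m=r[i]["mask"]; K=np.array(k["camera_matrix"])
    if zr is None:
        P=cloud(d,k)[m]; P=P[np.isfinite(P[:,2])]
        if pct is not None: P=P[np.abs(P[:,2]-pct)<0.005]
        q=P[:,:2]
    else:
        v,u=np.nonzero(m); ray=np.stack([(u-K[0,2])/K[0,0],(v-K[1,2])/K[1,1],0*u+1.],-1)@np.array(k["R"])
        C=-np.array(k["R"]).T@np.array(k["t"]); s=(zr-C[2])/ray[:,2]; q=(C+s[:,None]*ray)[:,:2]
    (cx,cy),(a,b),an=cv2.minAreaRect((q*1000).astype(np.float32))
    if b<a: a,b,an=b,a,an+90
    return dict(c=(round(cx/1e3,4),round(cy/1e3,4)),size=(round(a),round(b)),yaw=round((an-90+90)%180-90,1),score=round(r[i]["score"],2),n=len(q)) # yaw: long side's angle from world y
def go(target,yaw=None):
    """shift in tool axes to a TCP target, and yaw turn about tool z"""
    o=get_obs(); R=Ro.from_euler("xyz",o["tcp_rot"],degrees=True)
    return np.round(R.inv().apply(np.array(target)-o["ee_pos"]),4)
E
python3 - <<'E'
from h import *
for c in("scene","side"):
    p,d,k=shot(c)
    for n,z in [("square_tray",.01),("long_tray",.01),("round_tray",.01),("cork_pad",.006)]: print(c,n,rect(n,c,d,k,z))
    for n in ["doming_block"]: print(c,n,rect(n,c,d,k,pct=.161))
    r=cut_out("stake_anvil",c); print([ (x["score"],x["mask"].sum(),np.mean(np.nonzero(x["mask"]),1)) for x in r])
k=calibration("wrist"); o=get_obs(); R=Ro.from_euler("xyz",o["tcp_rot"],degrees=True).as_matrix()
C=w(k,[0,0,0]); print("cam in tool",R.T@(C-o["ee_pos"]), "axes",np.round(np.array(k["R"])@R,2),k["camera_matrix"])
p,d,k=shot("wrist"); cv2.imwrite("pics/w0.png",p[:,:,::-1])
E
```

```text
scene square_tray {'c': (0.4366, 0.2629), 'size': (88, 90), 'yaw': 24.7, 'score': 0.91, 'n': 727}
scene long_tray {'c': (0.4377, -0.052), 'size': (71, 119), 'yaw': 71.7, 'score': 0.76, 'n': 2844}
scene round_tray {'c': (0.4516, 0.1079), 'size': (86, 93), 'yaw': 57.2, 'score': 0.77, 'n': 1564}
scene cork_pad {'c': (0.5879, 0.224), 'size': (55, 90), 'yaw': 85.1, 'score': 0.81, 'n': 743}
scene doming_block {'c': (0.5893, 0.3644), 'size': (57, 59), 'yaw': 6.8, 'score': 0.67, 'n': 312}
[(0.97, np.int64(1021), array([224.10675808, 222.10871694]))]
side square_tray {'c': (0.4399, 0.259), 'size': (85, 89), 'yaw': -67.2, 'score': 0.9, 'n': 383}
side long_tray {'c': (0.4404, -0.0553), 'size': (74, 120), 'yaw': 72.3, 'score': 0.57, 'n': 2031}
side round_tray {'c': (0.4541, 0.1058), 'size': (89, 97), 'yaw': 83.7, 'score': 0.71, 'n': 1034}
side cork_pad {'c': (0.5907, 0.2232), 'size': (51, 90), 'yaw': 84.7, 'score': 0.59, 'n': 446}
side doming_block {'c': (0.5897, 0.3635), 'size': (57, 61), 'yaw': -82.2, 'score': 0.78, 'n': 215}
[(0.72, np.int64(591), array([218.13028765, 238.09137056])), (0.43, np.int64(685), array([159.2729927 , 288.72846715]))]
cam in tool [ 8.11406210e-02 -7.40970716e-05 -1.41893322e-01] axes [[-0.    1.   -0.  ]
 [-0.95 -0.   -0.31]
 [-0.31 -0.    0.95]] [[293.74627441   0.         279.26944453]
 [  0.         293.74627441 207.52098161]
 [  0.           0.           1.        ]]
```

View pics/w0.png

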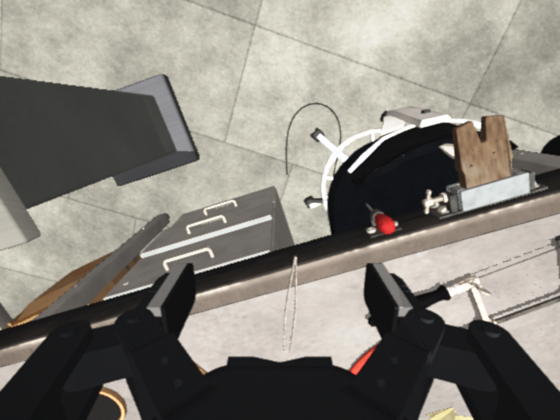

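The wrist view at the start shows only the floor and the bench edge, so I'll move over the stack after a clearance check.

```bash
sed -i 's/(an-90+90)%180-90/(an+90)%180-90/' h.py; python3 - <<'E'
from h import *
print(go([.589,.365,.27]))
p,d,k=shot("scene"); P=cloud(d,k).reshape(-1,3)
for zz in(.12,.2,.3):
    m=(P[:,2]>zz)&(P[:,0]>.2)&(P[:,0]<.85)&(abs(P[:,1]-.2)<.5)
    q,n=np.unique(np.round(P[m][:,:2]/.05)*.05,axis=0,return_counts=True); print(zz,[(round(a,2),round(b,2)) for (a,b),c in zip(q,n) if c>3])
E
```

```text
[-0.4502 -0.0233 -0.0387]
0.12 [(np.float64(0.2), np.float64(0.5)), (np.float64(0.55), np.float64(0.35)), (np.float64(0.55), np.float64(0.4)), (np.float64(0.6), np.float64(0.35)), (np.float64(0.6), np.float64(0.4)), (np.float64(0.7), np.float64(-0.1)), (np.float64(0.7), np.float64(-0.05)), (np.float64(0.7), np.float64(0.25)), (np.float64(0.7), np.float64(0.3)), (np.float64(0.75), np.float64(-0.1)), (np.float64(0.75), np.float64(-0.05)), (np.float64(0.75), np.float64(-0.0)), (np.float64(0.75), np.float64(0.05)), (np.float64(0.75), np.float64(0.25)), (np.float64(0.75), np.float64(0.3)), (np.float64(0.8), np.float64(-0.1)), (np.float64(0.8), np.float64(-0.05)), (np.float64(0.8), np.float64(-0.0)), (np.float64(0.8), np.float64(0.05)), (np.float64(0.8), np.float64(0.45)), (np.float64(0.8), np.float64(0.5)), (np.float64(0.85), np.float64(0.5)), (np.float64(0.85), np.float64(0.55))]
0.2 [(np.float64(0.2), np.float64(0.5)), (np.float64(0.75), np.float64(-0.1)), (np.float64(0.75), np.float64(-0.05)), (np.float64(0.75), np.float64(-0.0)), (np.float64(0.8), np.float64(-0.05)), (np.float64(0.8), np.float64(-0.0)), (np.float64(0.8), np.float64(0.5)), (np.float64(0.85), np.float64(0.5)), (np.float64(0.85), np.float64(0.55))]
0.3 [(np.float64(0.2), np.float64(0.5))]
```

Request:
servo_tool([
  [[0,0,0],[-0.03,0,-0.004],100],
  [[0,0,0],[-0.042,-0.002,-0.004],100],
  [[0,0,0],[-0.042,-0.002,-0.004],100],
  [[0,0,0],[-0.042,-0.002,-0.004],100],
  [[0,0,0],[-0.042,-0.002,-0.004],100],
  [[0,0,0],[-0.042,-0.003,-0.004],100],
  [[0,0,0],[-0.042,-0.003,-0.004],100],
  [[0,0,0],[-0.042,-0.003,-0.004],100],
  [[0,0,0],[-0.042,-0.003,-0.004],100],
  [[0,0,0],[-0.042,-0.003,-0.003],100],
  [[0,0,0],[-0.042,-0.002,0],100],
  [[0,0,0],[0,0,0],100],
])

```text
time: 3.0
ee_pos: [0.5924, 0.3609, 0.2672]
tcp_rot: [-179.8, -0.1, 162.1]
wrist_force: [-0.3, 0.7, -1.9]
opening: 0.0854
grasp_force: 0.0
```

```bash
python3 - <<'E'
from h import *
o=get_obs(); print(o["ee_pos"],o["tcp_rot"],o["q"],o["time"])
p,d,k=shot("wrist"); cv2.imwrite("pics/w1.png",p[:,:,::-1]); np.savez("w1.npz",d=d)
for n,z in [("doming_block",.161),("doming_punch",.173),("swage_block",.105),("wood_block",.063)]:
    print(n,rect(n,"wrist",d,k,pct=z),[np.round(w(k,r["xyz"]),3).tolist() for r in mark_of(n,"wrist")[:2]])
E
```

```text
[0.59235427 0.36088026 0.26723892] [-1.79844551e+02 -6.75391454e-02  1.62066148e+02] [ 3.13716506e+01  2.88807276e+01  4.38272515e+01  1.05108422e+02
 -5.01486433e-02  4.93054819e+01] 3.0
doming_block {'c': (0.5897, 0.3665), 'size': (56, 56), 'yaw': -82.0, 'score': 0.97, 'n': 2330} [[0.588, 0.364, 0.107]]
doming_punch {'c': (0.5924, 0.3657), 'size': (12, 60), 'yaw': -6.0, 'score': 0.8, 'n': 883} [[0.59, 0.364, 0.164]]
swage_block {'c': (0.5886, 0.3654), 'size': (42, 86), 'yaw': 11.4, 'score': 0.95, 'n': 525} []
wood_block {'c': (0.5925, 0.3678), 'size': (70, 102), 'yaw': 14.6, 'score': 0.95, 'n': 968} [[0.591, 0.367, -0.003]]
```

View pics/w1.png

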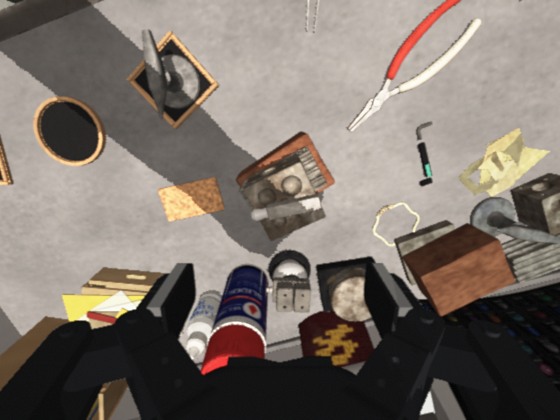

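The wrist view shows the stack at (285,195) with the punch from (252,215) to (320,205). The anvil in its tray is at (172,80), the cork pad at (190,200) and the round tray at (68,130). I'll turn the gripper to point across the punch and look again.

Request:
servo_tool([
  [[0,0,-8.5],[0,0,0],40],
  [[0,0,-8.5],[0,0,0],40],
  [[0,0,-8.5],[0,0,0],40],
  [[0,0,-8.5],[0,0,0],40],
  [[0,0,-8.5],[0,0,0],40],
  [[0,0,-8.5],[0,0,0],40],
  [[0,0,-8.5],[0,0,0],40],
  [[0,0,-8.5],[0,0,0],40],
  [[0,0,-8.5],[0,0,0],40],
  [[0,0,-8.5],[0,0,0],40],
  [[0,0,-8.5],[0,0,0],40],
  [[0,0,-8.5],[0,0,0],40],
])

```text
time: 4.65
ee_pos: [0.5878, 0.3637, 0.2707]
tcp_rot: [-180.0, 0.0, -95.3]
wrist_force: [-0.7, 0.1, -0.2]
opening: 0.034
grasp_force: 0.0
```

Request:
servo_tool([
  [[0,0,0],[0,0,0],40],
  [[0,0,0],[0,0,0],40],
])

```text
time: 4.85
ee_pos: [0.588, 0.3636, 0.2706]
tcp_rot: [-180.0, 0.0, -95.9]
wrist_force: [-0.4, 0.6, -0.2]
opening: 0.0342
grasp_force: 0.0
```

```bash
python3 - <<'E'
from h import *
o=get_obs(); print(o["ee_pos"],o["tcp_rot"],o["q"],o["time"])
p,d,k=shot("wrist"); cv2.imwrite("pics/w2.png",p[:,:,::-1])
for n,z in [("doming_block",.161),("doming_punch",.173),("swage_block",.105),("wood_block",.063)]:
    print(n,rect(n,"wrist",d,k,pct=z))
for n,z in [("square_tray",.01),("round_tray",.01),("cork_pad",.006),("long_tray",.01)]:
    print(n,rect(n,"wrist",d,k,z),[np.round(w(k,r["xyz"]),3).tolist() for r in mark_of(n,"wrist")[:2]])
print("anvil",rect("stake_anvil","wrist",d,k,pct=.068))
P=cloud(d,k); m=cut_out("doming_punch","wrist")[0]["mask"]; Q=P[m]; a=np.radians(-6)
y=(Q[:,:2]-[.5924,.3657])@[-np.sin(a),np.cos(a)]; x=(Q[:,:2]-[.5924,.3657])@[np.cos(a),np.sin(a)]
for b in range(-36,36,6):
    s=(y>b/1e3)&(y<(b+6)/1e3); s.any() and print(b,s.sum(),np.round([x[s].min(),x[s].max(),np.median(Q[s,2])],4), p[m][s].mean(0).round())
E
```

```text
[0.58795683 0.36362611 0.27057432] [-1.79983859e+02  1.08739875e-02 -9.59207494e+01] [ 3.17355320e+01  2.83984339e+01  4.35363454e+01  1.05118490e+02
 -1.25207321e-03 -5.23437173e+01] 4.85
doming_block {'c': (0.5899, 0.3661), 'size': (56, 56), 'yaw': 7.9, 'score': 0.78, 'n': 2378}
doming_punch {'c': (0.5928, 0.3653), 'size': (11, 60), 'yaw': -6.0, 'score': 0.6, 'n': 817}
swage_block {'c': (0.5956, 0.3316), 'size': (18, 42), 'yaw': -78.4, 'score': 0.76, 'n': 548}
wood_block {'c': (0.5932, 0.366), 'size': (70, 104), 'yaw': 16.0, 'score': 0.85, 'n': 630}
square_tray {'c': (0.441, 0.2673), 'size': (84, 85), 'yaw': -65.4, 'score': 0.83, 'n': 2298} []
round_tray None []
cork_pad {'c': (0.5901, 0.2275), 'size': (49, 86), 'yaw': -5.6, 'score': 0.91, 'n': 2966} [[0.587, 0.225, -0.003]]
long_tray None [[0.59, 0.365, 0.164]]
anvil {'c': (0.4387, 0.2711), 'size': (17, 80), 'yaw': 76.6, 'score': 0.64, 'n': 227}
-36 13 [-0.0026  0.0033  0.1676] [138. 131. 123.]
-30 87 [-0.0043  0.006   0.17  ] [178. 170. 161.]
-24 66 [-0.0043  0.0051  0.1698] [173. 165. 157.]
-18 104 [-0.0051  0.0062  0.1712] [133. 125. 115.]
-12 93 [-0.0051  0.0061  0.1717] [128. 119. 108.]
-6 90 [-0.0052  0.0061  0.1717] [141. 133. 122.]
0 81 [-0.0052  0.0053  0.1718] [145. 136. 125.]
6 87 [-0.0052  0.0054  0.1718] [145. 136. 125.]
12 77 [-0.0052  0.0055  0.1718] [145. 136. 125.]
18 80 [-0.0052  0.0056  0.1717] [207. 200. 188.]
24 75 [-0.0061  0.0056  0.1716] [236. 229. 217.]
```

View pics/w2.png

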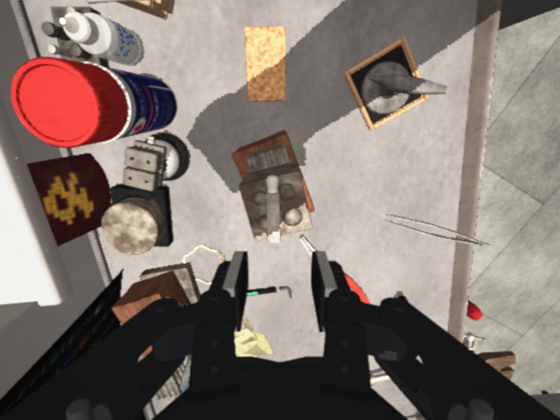

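The view confirms the punch at (272,207) with its pale ball at the -y end (272,185), the pad at (265,62) and the anvil at (385,88). I'll grip the punch now.

Request:
servo_tool([
  [[0,0,0],[-0.0037,-0.0045,0.02],40],
  [[0,0,0],[0,0,0.03],40],
  [[0,0,0],[0,0,0.03],40],
  [[0,0,0],[0,0,0.016],40],
  [[0,0,0],[0,0,0.01],40],
  [[0,0,0],[0,0,0],40],
  [[0,0,0],[0,0,0],0],
  [[0,0,0],[0,0,0],0],
  [[0,0,0],[0,0,0],0],
  [[0,0,0],[0,0,0],0],
  [[0,0,0],[0,0,0],0],
], force=40)

```text
time: 6.7
ee_pos: [0.5936, 0.367, 0.1659]
tcp_rot: [-179.9, 0.1, -95.7]
wrist_force: [-0.1, -0.2, 6.2]
opening: 0.0101
grasp_force: 41.0
```

Request:
servo_tool([
  [[0,0,0],[0,0,-0.02],0],
  [[0,0,0],[0,0,-0.03],0],
  [[0,0,0],[0.0386,-0.0029,0],0],
  [[0,0,0],[0.05,-0.004,0],0],
  [[0,0,0],[0.05,-0.004,0],0],
  [[0,0,0],[0,0,0.04],0],
  [[0,0,0],[0,0,0.04],0],
  [[0,0,0],[0,0,0.04],0],
  [[0,0,0],[0,0,0.04],0],
  [[0,0,0],[0,0,0.025],0],
  [[0,0,0],[0,0,0],0],
  [[0,0,0],[0,0,0],0],
])

```text
time: 7.9
ee_pos: [0.5904, 0.228, 0.0301]
tcp_rot: [-180.0, 0.0, -95.7]
wrist_force: [-0.7, -0.2, 0.3]
opening: 0.0098
grasp_force: 40.2
```

```bash
python3 - <<'E'
from h import *
o=get_obs(); print(o["ee_pos"],o["tcp_rot"],o["opening"],o["wrist_force"],o["time"],go([.590,.2282,.0115]))
p,d,k=shot("wrist"); print(rect("cork_pad","wrist",d,k,.006), rect("doming_punch","wrist",d,k))
cv2.imwrite("pics/w3.png",p[:,:,::-1])
E
```

```text
[0.5903533  0.22801946 0.03009356] [-1.79997011e+02  7.81129447e-04 -9.56913966e+01] 0.009776668338770157 [-0.68527057 -0.16856881  0.34158654] 7.9 [-0.0001  0.0004  0.0186]
{'c': (0.5886, 0.2122), 'size': (49, 59), 'yaw': -5.4, 'score': 0.56, 'n': 5678} {'c': (0.5886, 0.2258), 'size': (11, 60), 'yaw': -6.0, 'score': 0.67, 'n': 1927}
```

View pics/w3.png

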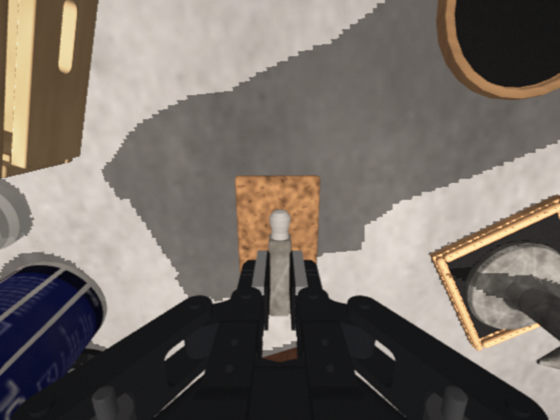

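The punch is held straight over the pad: pad columns 237–320 with the punch at 280. I'll lower and release it.

Request:
servo_tool([
  [[0,0,0],[0,-0.0008,0.01],0],
  [[0,0,0],[0,0,0.006],0],
  [[0,0,0],[0,0,0.0025],0],
  [[0,0,0],[0,0,0],0],
  [[0,0,0],[0,0,0],25],
  [[0,0,0],[0,0,0],30],
  [[0,0,0],[0,0,0],30],
  [[0,0,0],[0,0,-0.02],40],
  [[0,0,0],[0,0,-0.04],50],
  [[0,0,0],[0,0,-0.05],60],
  [[0,0,0],[0,0,-0.05],70],
  [[0,0,0],[0,0,-0.04],70],
])

```text
time: 9.25
ee_pos: [0.5911, 0.2279, 0.214]
tcp_rot: [-179.9, 0.1, -95.7]
wrist_force: [1.4, 0.9, 1.2]
opening: 0.0595
grasp_force: 0.0
```

```bash
python3 - <<'E'
from h import *
o=get_obs(); print(o["ee_pos"],o["tcp_rot"],o["q"],o["wrist_force"],o["time"])
p,d,k=shot("wrist"); print(rect("cork_pad","wrist",d,k,.006), rect("doming_punch","wrist",d,k,pct=.018))
for n,z in [("square_tray",.01),("round_tray",.01)]: print(n,rect(n,"wrist",d,k,z))
print("anvil",rect("stake_anvil","wrist",d,k,pct=.068),[np.round(w(k,r["xyz"]),3).tolist() for r in mark_of("stake_anvil","wrist")[:2]])
cv2.imwrite("pics/w4.png",p[:,:,::-1])
E
```

```text
[0.5910595  0.22792418 0.21399158] [-1.79884449e+02  5.71976990e-02 -9.56896450e+01] [ 2.10880695e+01  1.64126731e+01  2.13156364e+01  9.47740345e+01
 -9.95470780e-04 -6.32222289e+01] [1.40263555 0.89625443 1.22163208] 9.25
{'c': (0.5898, 0.2259), 'size': (50, 86), 'yaw': -5.3, 'score': 0.78, 'n': 2432} {'c': (0.5892, 0.2259), 'size': (10, 59), 'yaw': -5.8, 'score': 0.58, 'n': 426}
square_tray {'c': (0.4406, 0.265), 'size': (83, 85), 'yaw': 24.0, 'score': 0.67, 'n': 2281}
round_tray {'c': (0.4546, 0.1111), 'size': (88, 90), 'yaw': -43.3, 'score': 0.95, 'n': 6184}
anvil {'c': (0.4395, 0.2701), 'size': (16, 86), 'yaw': 75.2, 'score': 0.8, 'n': 243} [[0.44, 0.27, 0.006]]
```

View pics/w4.png

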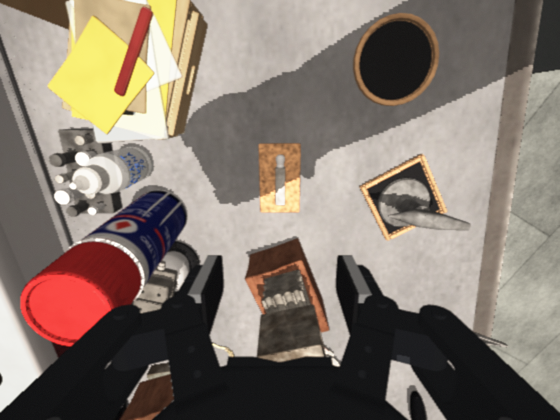

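The punch lies centred on the pad, at (280,180), within about 1 mm and 1° of it. Next is the anvil: I'll turn across its bar and approach.

Request:
servo_tool([
  [[0,0,8.25],[0,0,0],70],
  [[0,0,8.25],[0,0,0],70],
  [[0,0,8.25],[0,0,0],70],
  [[0,0,8.25],[0,0,0],70],
  [[0,0,8.25],[0,0,0],70],
  [[0,0,8.25],[0,0,0],70],
  [[0,0,8.25],[0,0,0],70],
  [[0,0,8.25],[0,0,0],70],
  [[0,0,8.25],[0,0,0],70],
  [[0,0,8.25],[0,0,0],70],
  [[0,0,8.25],[0,0,0],70],
  [[0,0,8.25],[0,0,0],70],
])

```text
time: 10.8
ee_pos: [0.5905, 0.2277, 0.209]
tcp_rot: [-179.9, -0.1, 165.0]
wrist_force: [0.3, 0.6, -0.6]
opening: 0.0598
grasp_force: 0.0
```

Request:
servo_tool([
  [[0,0,0],[0.037,0,0],70],
  [[0,0,0],[0.04,0,0],70],
  [[0,0,0],[0.04,0.001,0],70],
  [[0,0,0],[0.04,0.001,0],70],
  [[0,0,0],[0,0,0.03],70],
  [[0,0,0],[0,0,0],60],
  [[0,0,0],[0,0,0],60],
])

```text
time: 11.5
ee_pos: [0.4393, 0.2692, 0.18]
tcp_rot: [-179.9, -0.1, 165.3]
wrist_force: [0.1, 0.8, -0.0]
opening: 0.0514
grasp_force: 0.0
```

```bash
python3 - <<'E'
from h import *
o=get_obs(); print(o["ee_pos"],o["tcp_rot"],o["q"],o["time"])
p,d,k=shot("wrist"); cv2.imwrite("pics/w5.png",p[:,:,::-1])
print("anvil",rect("stake_anvil","wrist",d,k,pct=.068),[np.round(w(k,r["xyz"]),3).tolist() for r in mark_of("stake_anvil","wrist")[:2]],rect("square_tray","wrist",d,k,.01),rect("round_tray","wrist",d,k,.01))
E
```

```text
[0.4392839  0.26920189 0.17999538] [-1.79897272e+02 -8.83914283e-02  1.65303696e+02] [ 3.15048327e+01 -4.10681178e-01 -1.17183238e+00  8.93741733e+01
 -7.30232193e-03  4.62010659e+01] 11.5
anvil {'c': (0.5583, 0.3825), 'size': (8, 51), 'yaw': 15.9, 'score': 0.63, 'n': 16} [[0.439, 0.271, 0.007], [0.587, 0.365, 0.061]] {'c': (0.4379, 0.2678), 'size': (82, 82), 'yaw': -66.3, 'score': 0.63, 'n': 2620} {'c': (0.4513, 0.1125), 'size': (87, 92), 'yaw': 31.3, 'score': 0.63, 'n': 4495}
```

Request:
servo_tool([
  [[0,0,0],[0,0.0008,0.04],60],
  [[0,0,0],[0,0,0.04],60],
  [[0,0,0],[0,0,0.03],60],
  [[0,0,0],[0,0,0.02],60],
  [[0,0,0],[0,0,0],60],
  [[0,0,0],[0,0,0],0],
  [[0,0,0],[0,0,0],0],
  [[0,0,0],[0,0,0],0],
  [[0,0,0],[0,0,0],0],
  [[0,0,0],[0,0,0],0],
  [[0,0,0],[0,0,0],0],
], force=70)

```text
time: 12.85
ee_pos: [0.4407, 0.2706, 0.0527]
tcp_rot: [179.9, 0.1, 165.3]
wrist_force: [-0.9, -2.5, 6.8]
opening: 0.019
grasp_force: 63.9
```

Request:
servo_tool([
  [[0,0,0],[0,0,-0.01],0],
  [[0,0,0],[0,0,-0.025],0],
  [[0,0,0],[0,0,-0.025],0],
  [[0,0,0],[0,0,0],0],
  [[0,0,0],[0,0,0],0],
])

```text
time: 13.35
ee_pos: [0.44, 0.2706, 0.1107]
tcp_rot: [180.0, 0.0, 165.3]
wrist_force: [-0.9, -0.1, -5.9]
opening: 0.0191
grasp_force: 62.3
```

```bash
python3 - <<'E'
from h import *
o=get_obs(); print(o["ee_pos"],o["tcp_rot"],o["q"],o["time"],o["torque"])
p,d,k=shot("wrist"); cv2.imwrite("pics/w6.png",p[:,:,::-1])
print([np.round(w(k,r["xyz"]),3).tolist() for r in mark_of("stake_anvil","wrist")[:2]],rect("round_tray","wrist",d,k,.01))
print(go([.4537,.1100,o["ee_pos"][2]]))
E
```

```text
[0.44002231 0.27059001 0.11068076] [1.79969518e+02 1.97062276e-02 1.65310696e+02] [ 3.15855079e+01 -3.01142958e-01 -8.70538368e+00  8.15601101e+01
  6.82822144e-03  4.62748088e+01] 13.35 [ 0.0037924   0.04895185 -0.01189415]
[[0.44, 0.275, 0.063]] {'c': (0.4512, 0.1141), 'size': (88, 94), 'yaw': 23.0, 'score': 0.75, 'n': 6920}
[-0.0546 -0.1511 -0.0013]
```

View pics/w6.png

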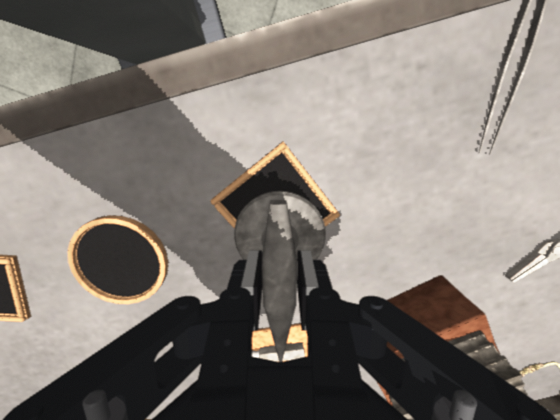

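The anvil is lifted upright at (282,225), and the round tray is at (118,257). I'll carry it over.

Request:
servo_tool([
  [[0,0,0],[-0.013,-0.035,0],0],
  [[0,0,0],[-0.0135,-0.038,0],0],
  [[0,0,0],[-0.0135,-0.039,0],0],
  [[0,0,0],[-0.0135,-0.0383,0],0],
  [[0,0,0],[0,0,0],0],
  [[0,0,0],[0,0,0],0],
])

```text
time: 14.1
ee_pos: [0.4532, 0.1106, 0.1099]
tcp_rot: [-180.0, -0.1, 165.2]
wrist_force: [0.0, 0.8, -4.8]
opening: 0.0173
grasp_force: 62.4
```

```bash
python3 - <<'E'
from h import *
o=get_obs(); print(o["ee_pos"],o["tcp_rot"],o["q"],o["time"])
p,d,k=shot("wrist"); cv2.imwrite("pics/w7.png",p[:,:,::-1])
print(rect("round_tray","wrist",d,k,.01))
m=cut_out("round_tray","wrist")[0]["mask"]; v,u=np.nonzero(m); K=np.array(k["camera_matrix"])
ray=np.stack([(u-K[0,2])/K[0,0],(v-K[1,2])/K[1,1],0*u+1.],-1)@np.array(k["R"]); C=w(k,[0,0,0]); q=(C+((.01-C[2])/ray[:,2])[:,None]*ray)[:,:2]
h=cv2.convexHull((q*1000).astype(np.float32))[:,0]/1e3
from scipy.optimize import least_squares
f=least_squares(lambda c:np.hypot(*(h-c).T)-.045,[.4535,.1115],loss="soft_l1",f_scale=.002); print(f.x,np.round(f.fun,3))
E
```

```text
[0.45315322 0.11058758 0.10990281] [-1.79981370e+02 -7.01689333e-02  1.65179217e+02] [ 1.37039363e+01 -7.06981629e+00 -1.52077893e+01  8.19325748e+01
  1.71396201e-02  2.85246973e+01] 14.1
{'c': (0.4379, 0.1156), 'size': (60, 88), 'yaw': -18.2, 'score': 0.64, 'n': 3538}
[0.45266887 0.1106067 ] [-0.002 -0.002 -0.002 -0.002 -0.001 -0.001 -0.    -0.001 -0.001 -0.001
 -0.001 -0.001 -0.001 -0.001 -0.     0.     0.     0.     0.001  0.
  0.     0.     0.     0.    -0.    -0.    -0.    -0.    -0.    -0.
 -0.    -0.001 -0.001 -0.001 -0.001 -0.001 -0.001 -0.001 -0.001 -0.001
 -0.001 -0.001 -0.001 -0.002 -0.003]
```

View pics/w7.png

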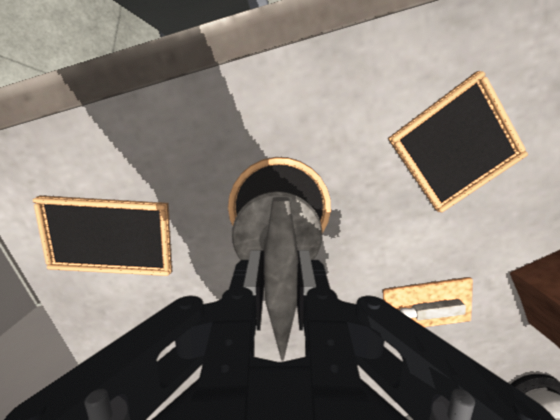

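The anvil hangs centred over the round tray at (280,210), and the empty square tray at (458,142) and long tray at (104,234) are in full view. I'll lower it and release, then measure the trays.

Request:
servo_tool([
  [[0,0,0],[0.0005,0,0.02],0],
  [[0,0,0],[0,0,0.02],0],
  [[0,0,0],[0,0,0.01],0],
  [[0,0,0],[0,0,0.006],0],
  [[0,0,0],[0,0,0.0005],0],
  [[0,0,0],[0,0,0],0],
  [[0,0,0],[0,0,0],60],
  [[0,0,0],[0,0,0],60],
  [[0,0,0],[0,0,0],60],
  [[0,0,0],[0,0,0],60],
  [[0,0,0],[0,0,-0.03],60],
  [[0,0,0],[0,0,-0.05],60],
])

```text
time: 15.45
ee_pos: [0.4512, 0.1112, 0.1324]
tcp_rot: [-179.8, -0.3, 165.3]
wrist_force: [1.3, 0.2, 0.5]
opening: 0.0511
grasp_force: 0.0
```

Request:
servo_tool([
  [[0,0,0],[0,0,-0.05],100],
  [[0,0,0],[0,0,-0.05],100],
  [[0,0,0],[0,0,-0.05],100],
  [[0,0,0],[0,0,0],100],
  [[0,0,0],[0,0,0],100],
])

```text
time: 15.95
ee_pos: [0.4536, 0.1118, 0.2853]
tcp_rot: [179.9, 0.1, 165.3]
wrist_force: [0.0, 0.2, -0.3]
opening: 0.0853
grasp_force: 0.0
```

```bash
python3 - <<'E'
from h import *
o=get_obs(); print(o["ee_pos"],o["tcp_rot"],o["q"],o["time"])
p,d,k=shot("wrist"); cv2.imwrite("pics/w8.png",p[:,:,::-1])
for n in("square_tray","long_tray","round_tray"): print(n,rect(n,"wrist",d,k,.01),[np.round(w(k,r["xyz"]),3).tolist() for r in mark_of(n,"wrist")[:1]])
print("anvil",rect("stake_anvil","wrist",d,k,pct=.07),[np.round(w(k,r["xyz"]),3).tolist() for r in mark_of("stake_anvil","wrist")[:2]])
E
```

```text
[0.45363763 0.11178569 0.28530871] [1.79930642e+02 1.18244675e-01 1.65309734e+02] [ 1.38403450e+01 -4.88399297e+00  6.29906108e+00  1.01046042e+02
  4.45800763e-03  2.85305445e+01] 15.95
square_tray {'c': (0.4383, 0.2658), 'size': (83, 83), 'yaw': -66.2, 'score': 0.76, 'n': 3710} [[0.589, 0.225, 0.007]]
long_tray {'c': (0.4387, -0.0481), 'size': (74, 117), 'yaw': -18.8, 'score': 0.77, 'n': 3823} [[0.439, -0.052, 0.004]]
round_tray {'c': (0.4524, 0.1107), 'size': (88, 89), 'yaw': -78.8, 'score': 0.89, 'n': 1435} []
anvil {'c': (0.4506, 0.1105), 'size': (16, 82), 'yaw': 75.6, 'score': 0.59, 'n': 548} [[0.45, 0.112, 0.003], [0.592, 0.366, 0.105]]
```

View pics/w8.png

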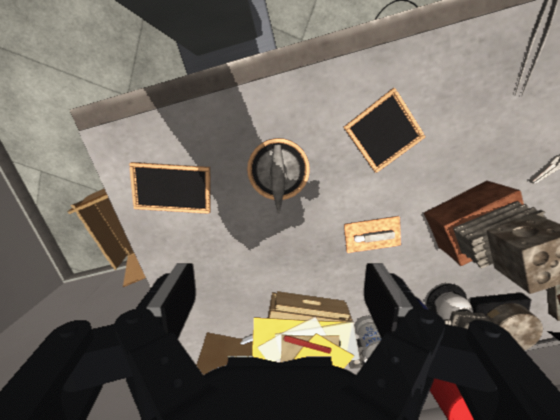

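The anvil stands centred in the round tray at (278,168). Now for the cube.

Request:
servo_tool([
  [[0,0,-7.6],[0,0,0],100],
  [[0,0,-7.6],[0,0,0],100],
  [[0,0,-7.5],[0,0,0],100],
  [[0,0,0],[-0.0243,0.0333,0.003],100],
  [[0,0,0],[-0.0243,0.0333,0.003],100],
  [[0,0,0],[-0.0243,0.0333,0.003],100],
  [[0,0,0],[-0.0243,0.0333,0.003],100],
  [[0,0,0],[-0.0243,0.0333,0.003],100],
  [[0,0,0],[-0.0243,0.0333,0.003],100],
  [[0,0,0],[-0.0243,0.0333,0.003],100],
  [[0,0,0],[0,0,0],100],
  [[0,0,0],[0,0,0],100],
])

```text
time: 17.6
ee_pos: [0.589, 0.3668, 0.261]
tcp_rot: [-179.9, -0.2, -171.9]
wrist_force: [0.1, 0.5, -0.4]
opening: 0.0856
grasp_force: 0.0
```

```bash
python3 - <<'E'
from h import *
o=get_obs(); print(o["ee_pos"],o["tcp_rot"],o["q"],o["time"])
p,d,k=shot("wrist"); cv2.imwrite("pics/w9.png",p[:,:,::-1])
r=rect("doming_block","wrist",d,k,pct=.161); print(r,rect("swage_block","wrist",d,k,pct=.105)); print(go([*r["c"],.114]))
E
```

```text
[0.58904492 0.36679871 0.2610186 ] [-1.79919324e+02 -1.67129992e-01 -1.71932354e+02] [ 3.19131091e+01  2.85724006e+01  4.26699699e+01  1.04283048e+02
 -6.22394038e-03  2.38453555e+01] 17.6
{'c': (0.5896, 0.3664), 'size': (56, 56), 'yaw': -82.1, 'score': 0.75, 'n': 3302} {'c': (0.5868, 0.3649), 'size': (46, 86), 'yaw': 11.6, 'score': 0.86, 'n': 551}
[-0.0009  0.001   0.1507]
```

Request:
servo_tool([
  [[0,0,0],[-0.0005,-0.0003,0.04],100],
  [[0,0,0],[0,0,0.04],100],
  [[0,0,0],[0,0,0.04],100],
  [[0,0,0],[0,0,0.02],100],
  [[0,0,0],[0,0,0.006],100],
  [[0,0,0],[0,0,0],100],
  [[0,0,0],[0,0,0],30],
  [[0,0,0],[0,0,0],30],
  [[0,0,0],[0,0,0],30],
  [[0,0,0],[0,0,0],30],
  [[0,0,0],[0,0,0],30],
], force=70)

```text
time: 18.85
ee_pos: [0.5904, 0.3659, 0.1197]
tcp_rot: [180.0, 0.2, -172.0]
wrist_force: [-0.2, -2.9, 6.7]
opening: 0.0554
grasp_force: 76.4
```

Request:
servo_tool([
  [[0,0,0],[0,0,-0.005],30],
  [[0,0,0],[0,0,-0.015],30],
  [[0,0,0],[0,0,-0.03],30],
  [[0,0,0],[0,0,-0.03],30],
  [[0,0,0],[0,0,0],30],
  [[0,0,0],[0,0,0],30],
])

```text
time: 19.45
ee_pos: [0.5897, 0.3661, 0.1964]
tcp_rot: [180.0, -0.0, -172.0]
wrist_force: [-0.4, 0.5, -7.7]
opening: 0.0552
grasp_force: 76.3
```

```bash
python3 - <<'E'
from h import *
o=get_obs(); print(o["ee_pos"],o["tcp_rot"],o["q"],o["time"])
p,d,k=shot("wrist"); cv2.imwrite("pics/w10.png",p[:,:,::-1])
print(rect("swage_block","wrist",d,k,pct=.105),rect("wood_block","wrist",d,k,pct=.063))
P=cloud(d,k); m=cut_out("doming_block","wrist")[0]["mask"]; Q=P[m]; print(np.nanpercentile(Q[:,2],[1,5,50,95]))
print("to tray",go([.439,.2663,o["ee_pos"][2]]))
E
```

```text
[0.58967208 0.36609047 0.19641905] [ 1.79999746e+02 -1.08127546e-02 -1.71984475e+02] [3.18316685e+01 2.55796192e+01 3.12065402e+01 9.56367105e+01
 4.59854349e-03 2.38161431e+01] 19.45
{'c': (0.578, 0.3631), 'size': (24, 86), 'yaw': 9.1, 'score': 0.87, 'n': 2241} {'c': (0.5653, 0.3679), 'size': (48, 112), 'yaw': -8.1, 'score': 0.72, 'n': 1035}
[0.18569231 0.19694845 0.23574059 0.23750704]
to tray [ 0.1623 -0.0774 -0.0009]
```

View pics/w10.png

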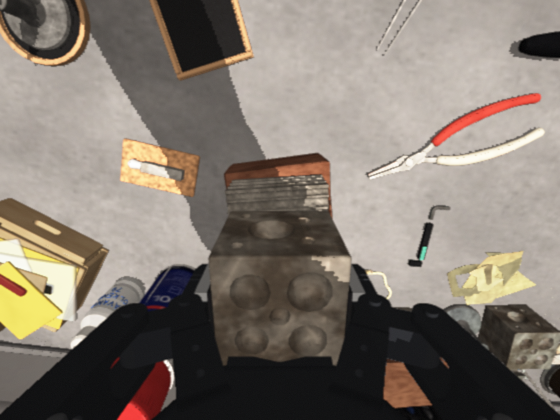

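The cube is lifted cleanly; the swage block (278,190) stays on the wooden block. I'll carry it over the square tray and turn by 16°.

Request:
servo_tool([
  [[0,0,0],[0.03,-0.0144,0],30],
  [[0,0,0],[0.044,-0.021,0],30],
  [[0,0,0],[0.044,-0.021,0],30],
  [[0,0,0],[0.0443,-0.021,0],30],
  [[0,0,-8],[0,0,0.03],30],
  [[0,0,-8],[0,0,0.03],30],
  [[0,0,0],[0,0,0.03],30],
  [[0,0,0],[0,0,0.03],30],
  [[0,0,0],[0,0,0],30],
  [[0,0,0],[0,0,0],30],
])

```text
time: 20.65
ee_pos: [0.4391, 0.2663, 0.0773]
tcp_rot: [-180.0, -0.1, -156.0]
wrist_force: [0.2, -0.5, -5.5]
opening: 0.0553
grasp_force: 77.2
```

```bash
python3 - <<'E'
from h import *
o=get_obs(); print(o["ee_pos"],o["tcp_rot"],o["q"],o["time"])
p,d,k=shot("wrist"); cv2.imwrite("pics/w11.png",p[:,:,::-1])
print(rect("square_tray","wrist",d,k,.01))
E
```

```text
[0.4390851  0.26632815 0.07725308] [-1.79988859e+02 -7.77143719e-02 -1.55993317e+02] [ 3.12397130e+01 -9.49932409e-02 -1.22055225e+01  7.79679694e+01
 -1.26790571e-03  7.23302296e+00] 20.65
{'c': (0.4164, 0.2574), 'size': (36, 81), 'yaw': 23.4, 'score': 0.89, 'n': 4742}
```

View pics/w11.png

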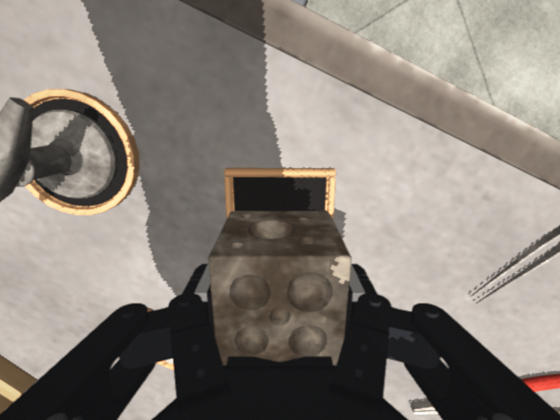

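The tray is centred laterally (columns 227–335, cube 210–350 centred on 280) and square to the cube. I'll lower it.

Request:
servo_tool([
  [[0,0,0],[0.001,0,0.02],30],
  [[0,0,0],[0,0,0.02],30],
  [[0,0,0],[0,0,0.01],30],
  [[0,0,0],[0,0,0.005],30],
  [[0,0,0],[0,0,0.0015],30],
  [[0,0,0],[0,0,0],30],
  [[0,0,0],[0,0,0],30],
])

```text
time: 21.45
ee_pos: [0.4392, 0.2665, 0.0217]
tcp_rot: [180.0, 0.1, -156.0]
wrist_force: [0.2, 1.5, -6.9]
opening: 0.0554
grasp_force: 77.4
```

Request:
servo_tool([
  [[0,0,0],[0,0,0.0015],30],
  [[0,0,0],[0,0,0.0005],30],
  [[0,0,0],[0,0,0],30],
])

```text
time: 21.75
ee_pos: [0.4391, 0.2665, 0.0198]
tcp_rot: [180.0, 0.1, -156.0]
wrist_force: [-2.1, -2.0, 2.6]
opening: 0.0553
grasp_force: 78.3
```

Request:
servo_tool([
  [[0,0,0],[0,0,0],100],
  [[0,0,0],[0,0,0],100],
  [[0,0,0],[0,0,0],100],
  [[0,0,0],[0,0,0],100],
  [[0,0,0],[0,0,-0.03],100],
  [[0,0,0],[0,0,-0.05],100],
  [[0,0,0],[0,0,-0.05],100],
  [[0,0,0],[0,0,-0.05],100],
  [[0,0,0],[0,0,-0.05],100],
  [[0,0,0],[0,0,0],100],
])

```text
time: 22.75
ee_pos: [0.4402, 0.2672, 0.2561]
tcp_rot: [179.9, 0.6, -156.0]
wrist_force: [0.9, -0.4, -0.4]
opening: 0.0855
grasp_force: 0.0
```

```bash
python3 - <<'E'
from h import *
o=get_obs(); print(o["ee_pos"],o["tcp_rot"],o["q"],o["time"])
p,d,k=shot("wrist"); cv2.imwrite("pics/w12.png",p[:,:,::-1])
print(rect("square_tray","wrist",d,k,.01),rect("doming_block","wrist",d,k,pct=.061))
print(rect("swage_block","wrist",d,k,pct=.105),rect("wood_block","wrist",d,k,pct=.063))
E
```

```text
[0.44020682 0.26715393 0.25609176] [ 179.92516286    0.58577474 -155.99338346] [3.12526441e+01 1.66019081e-01 7.86424148e+00 9.71076868e+01
 3.56916060e-04 7.24564681e+00] 22.75
{'c': (0.437, 0.2663), 'size': (82, 83), 'yaw': 24.0, 'score': 0.97, 'n': 1455} {'c': (0.4387, 0.2673), 'size': (56, 56), 'yaw': -65.8, 'score': 0.7, 'n': 1902}
{'c': (0.5886, 0.3649), 'size': (44, 86), 'yaw': 12.3, 'score': 0.78, 'n': 1893} None
```

View pics/w12.png

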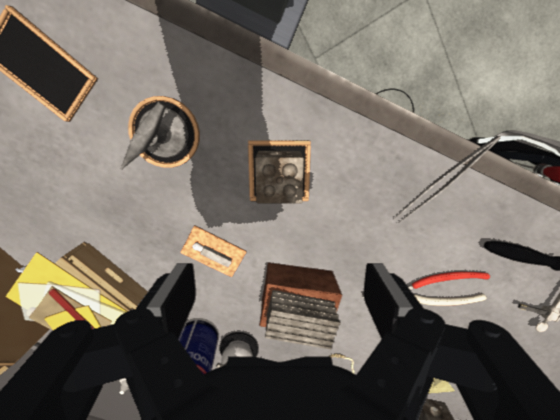

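The cube sits square in its tray at (280,172), about 2 mm off centre. Now the swage block at (302,318).

Request:
servo_tool([
  [[0,0,-7.8],[0,0,0],100],
  [[0,0,-7.8],[0,0,0],100],
  [[0,0,-7.8],[0,0,0],100],
  [[0,0,-7.8],[0,0,0],100],
  [[0,0,-7.8],[0,0,0],100],
  [[0,0,-7.8],[0,0,0],100],
  [[0,0,-7.8],[0,0,0],100],
  [[0,0,-7.8],[0,0,0],100],
  [[0,0,-7.8],[0,0,0],100],
  [[0,0,-7.8],[0,0,0],100],
  [[0,0,0],[0,0,0],100],
])

```text
time: 24.1
ee_pos: [0.4382, 0.2659, 0.2474]
tcp_rot: [179.9, -0.0, -77.9]
wrist_force: [-0.3, 1.2, -0.1]
opening: 0.0856
grasp_force: 0.0
```

Request:
servo_tool([
  [[0,0,0],[-0.013,-0.0332,0],90],
  [[0,0,0],[-0.013,-0.0332,0],90],
  [[0,0,0],[-0.013,-0.0332,0.01],90],
  [[0,0,0],[-0.013,-0.0332,0.02],90],
  [[0,0,0],[-0.013,-0.0332,0.03],90],
  [[0,0,0],[0,0,0],90],
  [[0,0,0],[0,0,0],90],
])

```text
time: 24.8
ee_pos: [0.587, 0.364, 0.1859]
tcp_rot: [179.7, -0.1, -78.2]
wrist_force: [-0.8, 1.2, 0.8]
opening: 0.0769
grasp_force: 0.0
```

```bash
python3 - <<'E'
from h import *
o=get_obs(); print(o["ee_pos"],o["tcp_rot"],o["q"],o["time"])
p,d,k=shot("wrist"); cv2.imwrite("pics/w13.png",p[:,:,::-1])
r=rect("swage_block","wrist",d,k,pct=.105); print(r,rect("wood_block","wrist",d,k,pct=.063)); print(go([*r["c"],.078]))
E
```

```text
[0.58702229 0.36404063 0.18593582] [ 1.79737755e+02 -9.70311969e-02 -7.81711020e+01] [ 3.18056926e+01  2.50969731e+01  2.93852272e+01  9.45678695e+01
 -1.59901667e-03 -7.00229794e+01] 24.8
{'c': (0.5888, 0.365), 'size': (42, 86), 'yaw': 11.7, 'score': 0.6, 'n': 4594} {'c': (0.5931, 0.3663), 'size': (70, 103), 'yaw': 14.8, 'score': 0.56, 'n': 2246}
[-0.0005 -0.0015  0.1128]
```

Request:
servo_tool([
  [[0,0,0],[-0.0005,-0.001,0.03],90],
  [[0,0,0],[0,0,0.03],90],
  [[0,0,0],[0,0,0.03],90],
  [[0,0,0],[0,0,0.014],90],
  [[0,0,0],[0,0,0.003],90],
  [[0,0,0],[0,0,0],90],
  [[0,0,0],[0,0,0],90],
])

```text
time: 25.65
ee_pos: [0.5891, 0.3655, 0.0842]
tcp_rot: [-179.8, 0.1, -78.0]
wrist_force: [0.3, -0.5, 0.9]
opening: 0.0769
grasp_force: 0.0
```

Request:
servo_tool([
  [[0,0,0],[0,0,0.005],90],
  [[0,0,0],[0,0,0],90],
  [[0,0,0],[0,0,0],15],
  [[0,0,0],[0,0,0],15],
  [[0,0,0],[0,0,0],15],
  [[0,0,0],[0,0,0],15],
  [[0,0,0],[0,0,0],15],
  [[0,0,0],[0,0,0],15],
], force=70)

```text
time: 26.45
ee_pos: [0.589, 0.3652, 0.0773]
tcp_rot: [-179.9, 0.0, -78.0]
wrist_force: [4.7, 1.7, 2.3]
opening: 0.0411
grasp_force: 73.1
```

Request:
servo_tool([
  [[0,0,0],[0,0,-0.005],15],
  [[0,0,0],[0,0,-0.015],15],
  [[0,0,0],[0,0,-0.03],15],
  [[0,0,0],[0,0,-0.03],15],
  [[0,0,0],[0,0,0],15],
  [[0,0,0],[0,0,0],15],
])

```text
time: 27.05
ee_pos: [0.5883, 0.3651, 0.1564]
tcp_rot: [180.0, 0.0, -78.0]
wrist_force: [-1.0, 0.6, -8.6]
opening: 0.0409
grasp_force: 72.8
```

```bash
python3 - <<'E'
from h import *
o=get_obs(); print(o["ee_pos"],o["tcp_rot"],o["q"],o["time"],o["torque"])
p,d,k=shot("wrist"); cv2.imwrite("pics/w14.png",p[:,:,::-1])
P=cloud(d,k); m=cut_out("swage_block","wrist")[0]["mask"]; Q=P[m]; print(np.nanpercentile(Q[:,2],[2,50,95,98]), rect("swage_block","wrist",d,k,pct=o["ee_pos"][2]+.026))
print(rect("wood_block","wrist",d,k,pct=.063))
print(go([.439,-.05,o["ee_pos"][2]]))
E
```

```text
[0.58832853 0.36508603 0.15635657] [ 1.79987171e+02  6.57326766e-04 -7.79888956e+01] [ 3.18195387e+01  2.45053912e+01  2.53118216e+01  9.08182775e+01
  4.96584286e-03 -7.01915663e+01] 27.05 [-0.0183357  -0.02310396  0.00905688]
[0.14795606 0.18055757 0.18385177 0.18420597] {'c': (0.5872, 0.3643), 'size': (42, 86), 'yaw': 11.8, 'score': 0.81, 'n': 14603}
{'c': (0.602, 0.336), 'size': (41, 70), 'yaw': -73.9, 'score': 0.75, 'n': 1983}
[ 0.3746  0.2317 -0.0007]
```

View pics/w14.png

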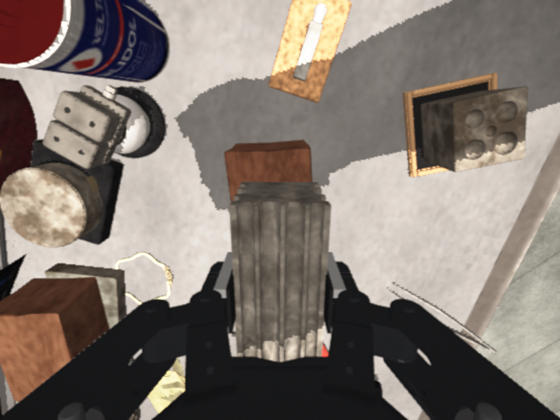

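The swage block is lifted level and centred (282,270), with the wooden block left in place. I'll carry it to the long tray.

Request:
servo_tool([
  [[0,0,0],[0.025,0.0155,0],15],
  [[0,0,0],[0.039,0.024,0],15],
  [[0,0,0],[0.039,0.024,0],15],
  [[0,0,0],[0.039,0.024,0],15],
  [[0,0,0],[0.039,0.024,0],15],
  [[0,0,0],[0.039,0.024,0],15],
  [[0,0,0],[0.039,0.024,0],15],
  [[0,0,0],[0.039,0.024,0],15],
  [[0,0,0],[0.039,0.024,0],15],
  [[0,0,0],[0.0376,0.0242,0],15],
  [[0,0,0],[0,0,0],15],
  [[0,0,0],[0,0,0],15],
])

```text
time: 28.45
ee_pos: [0.439, -0.0505, 0.1562]
tcp_rot: [180.0, 0.0, -78.1]
wrist_force: [-0.7, 0.1, -7.3]
opening: 0.0407
grasp_force: 74.1
```

Request:
servo_tool([
  [[0,0,7.6],[0,0,0],15],
  [[0,0,7.6],[0,0,0],15],
  [[0,0,7.6],[0,0,0.02],15],
  [[0,0,7.5],[0,0,0.03],15],
  [[0,0,0],[0,0,0],15],
  [[0,0,0],[0,0,0],15],
])

```text
time: 29.05
ee_pos: [0.4394, -0.0488, 0.1067]
tcp_rot: [179.9, -0.0, -108.0]
wrist_force: [-0.3, -0.4, -6.3]
opening: 0.0408
grasp_force: 74.7
```

```bash
python3 - <<'E'
from h import *
o=get_obs(); print(o["ee_pos"],o["tcp_rot"],o["time"])
p,d,k=shot("wrist"); cv2.imwrite("pics/w15.png",p[:,:,::-1]); R=rect("long_tray","wrist",d,k,.01); print(R, rect("swage_block","wrist",d,k,pct=o["ee_pos"][2]+.026))
a=np.radians(R["yaw"]); yd=np.array([-np.sin(a),np.cos(a)])
print("centre from front edge", np.array(R["c"])+yd*(.057-max(R["size"])/2e3) if max(R["size"])>80 else R)
p,d,k=shot("scene"); print(rect("long_tray","scene",d,k,.01)); 
E
```

```text
[ 0.43935669 -0.048802    0.10671372] [ 1.79910333e+02 -1.10084120e-02 -1.08001864e+02] 29.05
{'c': (0.4272, -0.0869), 'size': (39, 69), 'yaw': 72.9, 'score': 0.71, 'n': 3629} {'c': (0.4377, -0.0495), 'size': (42, 86), 'yaw': -18.2, 'score': 0.79, 'n': 14499}
centre from front edge {'c': (0.4272, -0.0869), 'size': (39, 69), 'yaw': 72.9, 'score': 0.71, 'n': 3629}
{'c': (0.4376, -0.0531), 'size': (72, 119), 'yaw': -18.2, 'score': 0.83, 'n': 2233}
```

View pics/w15.png

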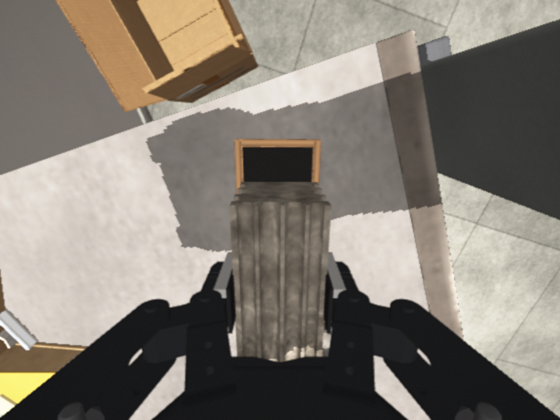

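The block lines up with the tray (tray columns 235–320, block 230–330). I'll nudge it 2 mm forward and lower it.

Request:
servo_tool([
  [[0,0,0],[0.002,-0.001,0.03],15],
  [[0,0,0],[0,0,0.03],15],
  [[0,0,0],[0,0,0.015],15],
  [[0,0,0],[0,0,0.006],15],
  [[0,0,0],[0,0,0.003],15],
  [[0,0,0],[0,0,0.0015],15],
  [[0,0,0],[0,0,0],15],
  [[0,0,0],[0,0,0],15],
])

```text
time: 30.1
ee_pos: [0.4405, -0.0519, 0.0221]
tcp_rot: [-179.9, 0.0, -108.3]
wrist_force: [-0.1, -0.1, -7.0]
opening: 0.041
grasp_force: 74.6
```

Request:
servo_tool([
  [[0,0,0],[0,0,0.0015],15],
  [[0,0,0],[0,0,0.001],15],
  [[0,0,0],[0,0,0],15],
])

```text
time: 30.4
ee_pos: [0.4403, -0.0518, 0.0194]
tcp_rot: [-179.9, 0.0, -108.3]
wrist_force: [-1.0, 0.6, -1.1]
opening: 0.0405
grasp_force: 75.4
```

Request:
servo_tool([
  [[0,0,0],[0,0,0],80],
  [[0,0,0],[0,0,0],80],
  [[0,0,0],[0,0,0],80],
  [[0,0,0],[0,0,0],80],
  [[0,0,0],[0,0,-0.02],80],
  [[0,0,0],[0,0,-0.05],80],
  [[0,0,0],[0,0,-0.05],80],
  [[0,0,0],[0,0,-0.05],80],
  [[0,0,0],[0,0,-0.05],80],
  [[0,0,0],[0,0,0],80],
])

```text
time: 31.4
ee_pos: [0.4419, -0.052, 0.2456]
tcp_rot: [-179.4, 0.1, -108.3]
wrist_force: [0.3, 0.1, -0.1]
opening: 0.0684
grasp_force: 0.0
```

```bash
python3 - <<'E'
from h import *
o=get_obs(); print(o["ee_pos"],o["time"],o["wrist_force"])
p,d,k=shot("wrist"); print(rect("long_tray","wrist",d,k,.01),rect("swage_block","wrist",d,k,pct=.047))
p,d,k=shot("scene"); cv2.imwrite("pics/end.png",cv2.resize(p[60:400,140:400,::-1],None,fx=1.75,fy=1.75))
print(rect("wood_block","scene",d,k,pct=.063),rect("doming_block","scene",d,k,pct=.061),rect("swage_block","scene",d,k,pct=.047))
E
```

```text
[ 0.44190924 -0.05202526  0.24563862] 31.4 [ 0.2540203   0.10250385 -0.07410627]
{'c': (0.4392, -0.051), 'size': (71, 113), 'yaw': -18.3, 'score': 0.93, 'n': 1987} {'c': (0.4388, -0.0522), 'size': (42, 86), 'yaw': -18.7, 'score': 0.82, 'n': 2203}
{'c': (0.5918, 0.3658), 'size': (72, 106), 'yaw': 15.0, 'score': 0.82, 'n': 838} {'c': (0.4383, 0.2654), 'size': (56, 58), 'yaw': -65.9, 'score': 0.73, 'n': 524} {'c': (0.4392, -0.0529), 'size': (43, 87), 'yaw': -18.6, 'score': 0.94, 'n': 1160}
```

View pics/end.png

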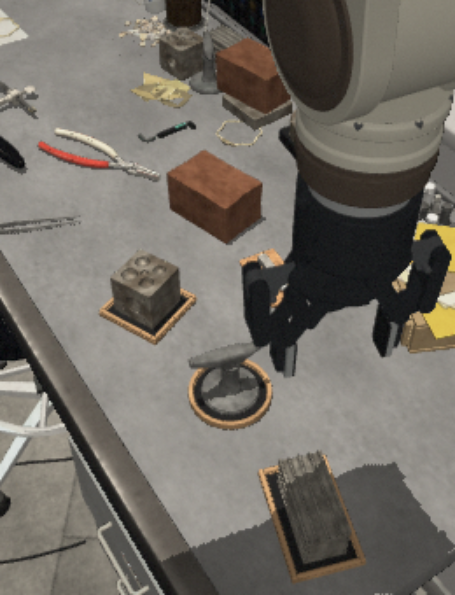

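The picture shows the cube (145,290), anvil (230,385) and swage block (315,510) in their trays. The wooden block (215,195) has not moved, and the gripper is clear of everything.

```bash
python3 -c "from workcell import job_done; print(job_done())"
```

```text
the job is handed in; nothing more can be done
None
```

The job is done and handed in at about 31 s: the punch is centred on the cork pad, the anvil stands in the round tray, the doming cube is in the square tray, the swage block is in the long tray, and the wooden block stayed where it was.

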